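Set the valve levers of a filtration manifold for one funnel

ROBOT

A 6-joint arm with a two-finger parallel gripper is mounted at the origin on the work surface. World frame = base frame: x ahead of the robot, y to its left, z up, the work surface at z = 0. Lengths are in m, angles in rad, forces in N, time in s.
With the tool pointing down it reaches from about 0.35 to 0.975 m from the base axis. Payload 4.9 kg.
Tool frame: the origin (TCP) lies between the finger pads; the fingertips stand 25 mm ahead of it and the grasp point (between the pads) lies 6 mm ahead of it (ctrl.tip_reach is the distance from the TCP to the fingertips, in m); z points along the fingers, y is the direction in which the jaws open and shut (so a half turn about z gives the same grasp; the last joint's range is limited). The gripper opens to 85 mm and grips with 20 to 120 N. Pads are 22 mm wide; open, the fingers measure 114 mm over their backs; the gripper's body (76 mm by 85 mm) begins 54 mm behind the grasp point. The pads swing forward as they close: fully open they stand 13 mm farther back than shut.
Start: joints at [1.213, 0.053, 1.613, -0, 1.476, -0.119], TCP at [0.148, 0.607, 0.256] pointing down, gripper open.
Joint ranges: [-3.01, 3.01], [-1.01, 2.22], [0.06, 2.58], [-1.02, 4.17], [0.09, 2.62], [-3.14, 3.14]. Speed limits (rad/s): [2.57, 2.57, 3.14, 3.14, 3.14, 3.14].

INTERFACE

Orientations are given as a rotation vector (axis times angle).
In Python, from station import get_obs, get_image, camera_params, order, ctrl gives the robot as it stands.
- The arm moves only by the tool move_arm, never from a script. Its argument "deltas" is one flat list of numbers, 5 for each row, row after row: the opening, from -1 (shut) to 1 (fully open), so that 0 is half open, then the shift along the tool's x, y, z in m, then the turn about the tool's z in degrees. In form: [fingers, tx, ty, tz, turn, fingers, tx, ty, tz, turn, ...]. A call has 1 to 10 rows; each row is the pose to reach, as a shift and turn from the pose measured when the call began, along the tool's axes at that moment; what a row does not reach only later rows make up. A row lasts 1/10 s, in which the tool goes at most 50 mm and 8.59 degrees, less where a joint would pass 70% of its speed; a pose out of reach is approached as far as the arm can. A call with a gripper value outside its range is refused whole. The fingers move at their own pace and stop on an object; "force" is the grip in N (left out, the last holds). Time passes only in rows, so rows that repeat a pose let the fingers close. It gives the time, the measured TCP pose, the force and the opening at its end, in the units of the state.
- get_obs(): the state, without advancing time (a new reading comes with each control period).
- get_image(name): name is "side" or "top" or "wrist"; returns the picture (400x640x3 uint8, red, green, blue); there is no depth.
- camera_params(name): a dict with "camera_matrix" (3x3 intrinsics, pixels), "extrinsics" (4x4, takes a point from camera to world coordinates); the wrist camera has in their place "tool_from_camera" (4x4, takes a point from camera to tool coordinates, whose origin is the TCP and whose axes are the flange's). Camera axes: x right, y up, looking along -z (the intrinsics and any distortion apply to the point x, -y, -z); pixel columns grow to the right and rows downward; lengths in m; the calibration is good to about 2 mm. A picture is of the moment at which its call begins: read the wrist's pose just before it. camera_params takes no time and is no camera call.
- order.finish_job(): hands the job in, once; it reports no verdict.
The state is a dict: "t": time; "q": joint angles; "dq": joint speeds; "effort": joint torques, N m; "tool_pos": TCP position; "tool_rot": TCP orientation; "contact_force": force on the tool from outside, world axes, zero at the start; "wrist_torque": the same for the moment, N m; "opening": finger opening in m.
Only numpy, scipy, OpenCV 4.12 (cv2) and the standard library are available. Lean on these libraries where they do the work, as an engineer would, in place of code of your own. Each camera call takes 0.05 s, during which the arm holds its last target. There are 200 camera calls.

TASK

The three red valve levers of the filtration manifold were left part-way; set them for the one sample that is about to be filtered. With a fingertip, push the lever of the station that carries the white funnel round to fully open, in line with its branch pipe (pointing over the header tube), and push the levers of the two lidded stations round to fully closed, square across their pipes. Do not lift, shift or tip the funnel, the lids or the things standing around.

Things in the scene. Friction and masses are not known exactly. Their poses are not given: they have to be found in the camera images.
- handle_left (a joint): Quarter-turn of the left valve's lever (the manifold's station towards the robot's left (+y) end), rad: 0 = closed, lever square across its branch pipe, pointing along the manifold's +y; 1.571 = open, lever in line with its branch pipe, pointing along the manifold's +x (over the header tube). Rises clockwise seen from above; a hard stop at each end. Dry friction about 0.15 N m (about 3 N at the grip), no spring: it stays where it is left.
- lever_left_tip (a point): Free end of the left lever, on its centre line, half-way up its thickness; 65 mm from the valve axis, 108 mm above the bench. The lever is a steel strip with a red vinyl grip 14 mm wide, 10 mm thick (103 to 113 mm above the bench), covering 19 to 65 mm from the axis. Below the grip is free space down to the bench when it lies across; when in line, the header tube's top is 24 mm under the grip's underside.
- valve_left_axis (a point): Turning axis (vertical) of the left lever, at the height of its mid-thickness, 108 mm above the bench. A 12 mm stem nut stands 5 mm above this point.
- head_left (a point): Centre of the top face of the left station's filter head (steel disc 56 mm across, top 85 mm above the bench), 90 mm from the valve axis towards the manifold's -x; carries the funnel or a lid.
- handle_middle (a joint): Quarter-turn of the middle valve's lever (the manifold's station at mid-length), rad: 0 = closed, lever square across its branch pipe, pointing along the manifold's +y; 1.571 = open, lever in line with its branch pipe, pointing along the manifold's +x (over the header tube). Rises clockwise seen from above; a hard stop at each end. Dry friction about 0.15 N m (about 3 N at the grip), no spring: it stays where it is left.
- lever_middle_tip (a point): Free end of the middle lever, on its centre line, half-way up its thickness; 65 mm from the valve axis, 108 mm above the bench. The lever is a steel strip with a red vinyl grip 14 mm wide, 10 mm thick (103 to 113 mm above the bench), covering 19 to 65 mm from the axis. Below the grip is free space down to the bench when it lies across; when in line, the header tube's top is 24 mm under the grip's underside.
- valve_middle_axis (a point): Turning axis (vertical) of the middle lever, at the height of its mid-thickness, 108 mm above the bench. A 12 mm stem nut stands 5 mm above this point.
- head_middle (a point): Centre of the top face of the middle station's filter head (steel disc 56 mm across, top 85 mm above the bench), 90 mm from the valve axis towards the manifold's -x; carries the funnel or a lid.
- handle_right (a joint): Quarter-turn of the right valve's lever (the manifold's station towards the robot's right (-y) end), rad: 0 = closed, lever square across its branch pipe, pointing along the manifold's +y; 1.571 = open, lever in line with its branch pipe, pointing along the manifold's +x (over the header tube). Rises clockwise seen from above; a hard stop at each end. Dry friction about 0.15 N m (about 3 N at the grip), no spring: it stays where it is left.
- lever_right_tip (a point): Free end of the right lever, on its centre line, half-way up its thickness; 65 mm from the valve axis, 108 mm above the bench. The lever is a steel strip with a red vinyl grip 14 mm wide, 10 mm thick (103 to 113 mm above the bench), covering 19 to 65 mm from the axis. Below the grip is free space down to the bench when it lies across; when in line, the header tube's top is 24 mm under the grip's underside.
- valve_right_axis (a point): Turning axis (vertical) of the right lever, at the height of its mid-thickness, 108 mm above the bench. A 12 mm stem nut stands 5 mm above this point.
- head_right (a point): Centre of the top face of the right station's filter head (steel disc 56 mm across, top 85 mm above the bench), 90 mm from the valve axis towards the manifold's -x; carries the funnel or a lid.
- manifold: Stainless three-station vacuum filtration manifold, fixed to the bench. Origin on the bench below the middle valve axis; +y runs along the row of stations (140 mm apart), +x points from the filter heads to the header tube (38 mm across, 400 mm long, along y at x = +60 mm, centre 60 mm up); z up. At yaw 0 the header is on the side away from the robot. Each station: head at x = -90 mm, branch pipe along x at 60 mm height, ball valve at x = 0.
- funnel_center (a point): Centre, half-way up (38 mm above its foot), of the one filter funnel: open white cup, 74 mm across at the rim, 76 mm tall, blue base 62 mm across, 0.12 kg, standing loose on one of the three heads (rim 161 mm above the bench).
- lid_a: Loose steel lid, 60 mm across, 11 mm thick, with a black knob (top 25 mm above its underside), covering one idle head. Origin at the centre of its underside, z up.
- lid_b: Loose steel lid, 60 mm across, 11 mm thick, with a black knob (top 25 mm above its underside), covering one idle head. Origin at the centre of its underside, z up.
- timer: White digital timer with grey display and three red buttons, 62 x 90 x 18 mm, loose on the bench. Origin at the centre of its underside.
- sample_bottle: Loose sample bottle with a blue cap, 56 mm across, 105 mm tall, on the bench beyond the header tube. Origin at the centre of its underside.
- dishes: Loose stack of three closed culture dishes, 91 mm across, 50 mm tall, cream and white, on the bench. Origin at the centre of its underside.
There are look-alikes about, which are no part of the job. What is shaped like the lid_a but yellow is not meant.

How it is judged:
At the end, for the whole second after the job is handed in: Funnel station's lever above 1.45 rad (open), the two others below 0.12 rad (closed), all at rest; funnel and lids upright on their heads within 10 mm of their starts; timer, bottle and dishes within 15 mm (((horizontal distance between funnel_center and head_left below 0.03 m and value of joint handle_left above 1.45 rad) or (not (horizontal distance between funnel_center and head_left below 0.03 m) and value of joint handle_left below 0.12 rad)) and velocity of joint handle_left between -0.05 and 0.05 rad/s and ((horizontal distance between funnel_center and head_middle below 0.03 m and value of joint handle_middle above 1.45 rad) or (not (horizontal distance between funnel_center and head_middle below 0.03 m) and value of joint handle_middle below 0.12 rad)) and velocity of joint handle_middle between -0.05 and 0.05 rad/s and ((horizontal distance between funnel_center and head_right below 0.03 m and value of joint handle_right above 1.45 rad) or (not (horizontal distance between funnel_center and head_right below 0.03 m) and value of joint handle_right below 0.12 rad)) and velocity of joint handle_right between -0.05 and 0.05 rad/s and (horizontal distance between funnel_center and head_left below 0.03 m or horizontal distance between funnel_center and head_middle below 0.03 m or horizontal distance between funnel_center and head_right below 0.03 m) and distance of each of funnel_center, lid_a, lid_b from where it was at the start of the episode below 0.01 m and angle between each of funnel_center, lid_a, lid_b's own z axis and vertical below 0.15 rad and distance of each of timer, sample_bottle, dishes from where it was at the start of the episode below 0.015 m); the robot touches nothing.
It fails at once if the funnel or a lid is lifted, shifted by more than 10 mm or tipped (distance of any of funnel_center, lid_a, lid_b from where it was at the start of the episode above 0.01 m or angle between any of funnel_center, lid_a, lid_b's own z axis and vertical above 0.15 rad).
It fails at once if the timer, the sample bottle or the dishes are lifted, or shifted by more than 15 mm (distance of any of timer, sample_bottle, dishes from where it was at the start of the episode above 0.015 m).
It also fails if it takes over 61 s, if anything falls off the work surface, if the arm or the gripper's body presses on something with over 40 N, if the wrist force passes 120 N, or if a joint passes its speed limit or range.

## Working session

There is one attempt and no reset: what is moved stays moved. The work goes in short steps, Python scripts to look and compute and a tool call to move; the robot and the scene stay as the last step left them, time stands still between calls to the robot, and variables do not carry over. Pictures are saved under pics/ and viewed, about 8 in all and at most 12, crops included, and the job is handed in when it is done.

Besides the shell and the picture viewer there is one more tool, called as name(argument=value, ...) on one line, values as JSON. move_arm: Moves the arm, as the interface text tells. Its arguments: {"type":"object","properties":{"deltas":{"type":"array"},"force":{"type":"number"}},"required":["deltas"]}

```bash
mkdir -p pics; python3 - <<'E'
from station import *
import cv2,numpy as np
for n in("top","side"):
    cv2.imwrite(f"pics/{n}0.png",get_image(n)[:,:,::-1]); p=camera_params(n); print(n,p)
o=get_obs(); print(o['t'],o['tool_pos'],o['tool_rot'],o['opening'],ctrl.tip_reach)
E
```

```text
top {'camera_matrix': array([[379.2739129 ,   0.        , 323.32742569],
       [  0.        , 379.2739129 , 199.64998446],
       [  0.        ,   0.        ,   1.        ]]), 'extrinsics': array([[ 0.00818137,  0.99284859, -0.11909969,  0.43388411],
       [-0.99981622,  0.00605685, -0.01818927,  0.00320362],
       [-0.01733782,  0.11922661,  0.99271568,  1.03499174],
       [ 0.        ,  0.        ,  0.        ,  1.        ]])}
side {'camera_matrix': array([[423.05827945,   0.        , 315.28300346],
       [  0.        , 423.05827945, 204.73893823],
       [  0.        ,   0.        ,   1.        ]]), 'extrinsics': array([[ 0.99079893,  0.11190608, -0.0761217 ,  0.46250406],
       [-0.13458904,  0.75542304, -0.6412658 , -0.66370871],
       [-0.01425745,  0.64561061,  0.76353367,  0.89527808],
       [ 0.        ,  0.        ,  0.        ,  1.        ]])}
0.1 [0.14763126 0.60677092 0.25516121] [-3.74134386e-01 -3.11873354e+00  2.88762898e-03] 0.08544761165126578 0.025
```

View pics/top0.png

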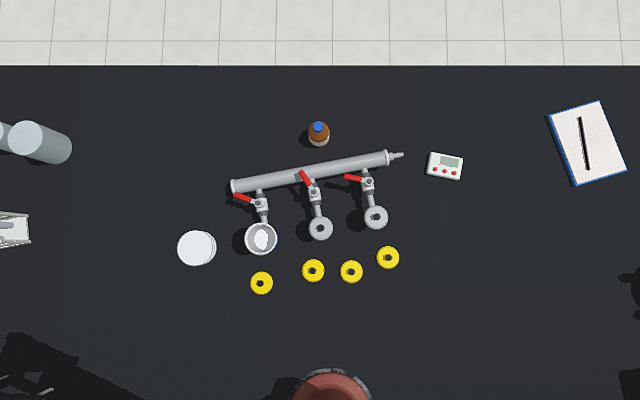

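View pics/side0.png

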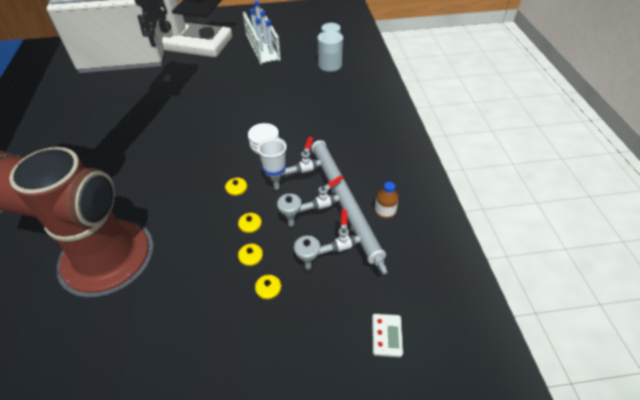

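The top view shows the white funnel at (261,238) on the left station, grey lids at (320,228) and (376,217), and red levers at about (244,198), (306,180) and (358,180). The yellow lid-like discs at (262,283), (313,270), (351,271) and (388,257) are decoys. So left goes open, and middle and right go closed. I'll confirm this in an enlarged crop.

```bash
cat >h.py <<'E'
import numpy as np,cv2
from station import *
def ray(n,u,v,z):
    p=camera_params(n);K=p['camera_matrix'];E=p['extrinsics']
    d=E[:3,:3]@np.array([(u-K[0,2])/K[0,0],-(v-K[1,2])/K[1,1],-1]);o=E[:3,3]
    return o+d*(z-o[2])/d[2]
def proj(n,P):
    p=camera_params(n);K=p['camera_matrix'];E=p['extrinsics']
    c=E[:3,:3].T@(np.asarray(P)-E[:3,3]);return K[0,0]*c[0]/-c[2]+K[0,2],K[1,1]*c[1]/c[2]+K[1,2]
def reds(im):
    h=cv2.cvtColor(im,cv2.COLOR_RGB2HSV);m=((h[...,0]<6)|(h[...,0]>174))&(h[...,1]>170)&(h[...,2]>100)
    n,l,s,c=cv2.connectedComponentsWithStats(m.astype(np.uint8));out=[]
    for i in range(1,n):
        if 40<s[i,4]<900 and s[i,1]<240:
            ys,xs=np.where(l==i);out.append(np.c_[xs,ys])
    return out
E
python3 - <<'E'
from h import *
im=cv2.imread("pics/top0.png")
for c in reds(im[:,:,::-1].copy()):
    W=np.array([ray("top",u,v,.113)[:2] for u,v in c]);m=W.mean(0)
    U,S,V=np.linalg.svd(W-m); t=(W-m)@V[0]
    print(len(c),c.mean(0),m.round(4),"ends",(m+V[0]*t.min()).round(4),(m+V[0]*t.max()).round(4),np.degrees(np.arctan2(V[0][1],V[0][0])))
for n,u,v in[("L",260,204),("M",314,192),("R",368.5,182)]: print(n,ray("top",u,v,.113))
for n,u,v,z in[("hM",320,228,.105),("hR",376,217,.105),("hdr a",233,186,.06),("hdr b",388,158,.06),("dish",196,248,.05),("bottle",318.5,127,.105),("timer",445,165,.018)]: print(n,ray("top",u,v,z))
cv2.imwrite("pics/c.png",cv2.resize(im[110:300,170:420],None,fx=3.1,fy=3.1,interpolation=cv2.INTER_CUBIC))
E
```

```text
82 [304.46341463 177.91463415] [0.5983 0.0671] ends [0.6167 0.079 ] [0.5805 0.0558] -147.3596086779697
98 [352.03061224 177.08163265] [ 0.6009 -0.0501] ends [ 0.6052 -0.0288] [ 0.5969 -0.0704] -101.28162493786247
94 [242.0212766  196.61702128] [0.5508 0.2202] ends [0.5441 0.2006] [0.558  0.2415] 71.24924595493741
L [0.53280624 0.1753436  0.113     ]
M [0.56328009 0.04316104 0.113     ]
R [ 0.58885937 -0.09056744  0.113     ]
hM [0.47549967 0.02781958 0.105     ]
hR [ 0.50342378 -0.10920436  0.105     ]
hdr a [0.58532263 0.2573012  0.06      ]
hdr b [ 0.6616362  -0.14725655  0.06      ]
dish [0.42384274 0.35024697 0.05      ]
bottle [0.73041265 0.03396672 0.105     ]
timer [ 0.65268344 -0.30785421  0.018     ]
```

View pics/c.png

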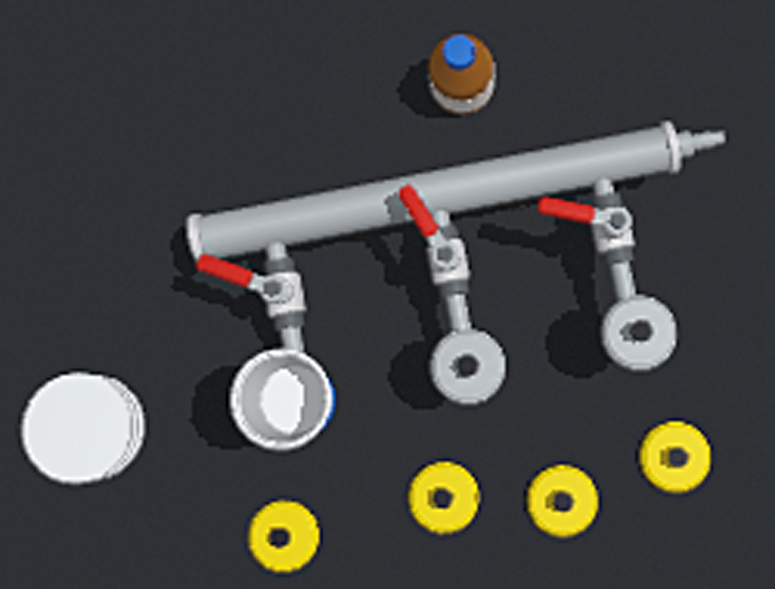

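The crop agrees: funnel on the left station, grey lids on middle and right, yellow discs not touched. The lever angles from closed are about 30° (left), 69° (middle) and 23° (right), with manifold yaw about 11.3°. I'll close the fingers, go above the left lever and turn the tool parallel to the manifold.

move_arm(deltas=[-1, -0.041, -0.025, 0, -3, -1, -0.082, -0.049, 0, -6, -1, -0.123, -0.074, 0, -9, -1, -0.163, -0.098, 0, -12, -1, -0.204, -0.122, 0, -15, -1, -0.244, -0.147, 0, -18, -1, -0.285, -0.171, 0, -21, -1, -0.326, -0.196, 0, -23, -1, -0.367, -0.22, 0, -25, -1, -0.408, -0.245, 0, -25], force=40)

```text
t: 1.1
tool_pos: [0.487, 0.2706, 0.2551]
tool_rot: [0.31, -3.125, 0.003]
contact_force: [-0.2, 0.0, -0.0]
opening: 0.0002
```

```bash
python3 - <<'E'
from h import *
from scipy.spatial.transform import Rotation as R
o=get_obs();im=get_image("wrist");T=camera_params("wrist");K=T['camera_matrix'];T=T['tool_from_camera']
print(o['tool_pos'],o['tool_rot'],T.round(3).tolist())
cv2.imwrite("pics/w1.png",im[:,:,::-1])
Rw=R.from_rotvec(o['tool_rot']).as_matrix()
def wray(u,v,z):
    d=Rw@T[:3,:3]@np.array([(u-K[0,2])/K[0,0],-(v-K[1,2])/K[1,1],-1]);c=o['tool_pos']+Rw@T[:3,3]
    return c+d*(z-c[2])/d[2]
h=cv2.cvtColor(im,cv2.COLOR_RGB2HSV);m=((h[...,0]<6)|(h[...,0]>174))&(h[...,1]>170)&(h[...,2]>100)
n,l,s,_=cv2.connectedComponentsWithStats(m.astype(np.uint8))
for i in range(1,n):
    if s[i,4]<150: continue
    ys,xs=np.where(l==i);W=np.array([wray(u,v,.111)[:2] for u,v in zip(xs,ys)]);c=W.mean(0);V=np.linalg.svd(W-c,full_matrices=False)[2];t=(W-c)@V[0]
    print(s[i],(c+V[0]*t.min()).round(4),(c+V[0]*t.max()).round(4),np.degrees(np.arctan2(V[0][1],V[0][0])))
E
```

```text
[0.48698731 0.27055809 0.25511324] [ 3.10367547e-01 -3.12493236e+00  2.56635577e-03] [[-0.0, 0.962, 0.273, 0.07], [1.0, 0.0, 0.001, -0.001], [0.001, 0.273, -0.962, -0.118], [0.0, 0.0, 0.0, 1.0]]
[229 238  47  33 692] [0.5418 0.1993] [0.557  0.2412] 70.01047375946528
[ 61 250  38  44 708] [0.5796 0.0547] [0.6178 0.0789] 32.30051629480748
```

View pics/w1.png

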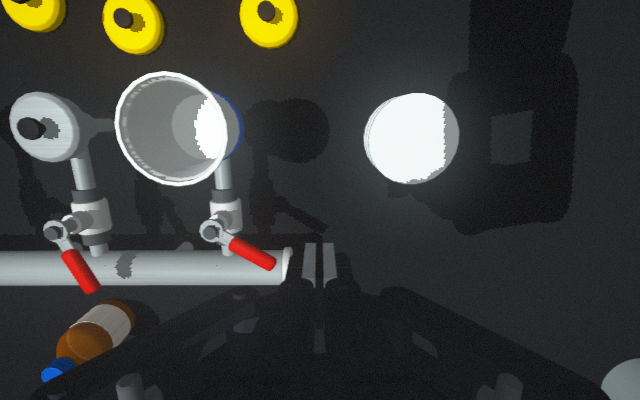

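The wrist view shows the left lever at (252,252) and the middle one at (80,270). Positions agree with the top view to 2 mm. Next I go beside the left lever and down.

move_arm(deltas=[-1, -0.026, -0.037, 0, 0, -1, -0.026, -0.037, 0, 0, -1, -0.026, -0.037, 0.04, 0, -1, -0.026, -0.037, 0.08, 0, -1, -0.026, -0.037, 0.11, 0, -1, -0.026, -0.037, 0.131, 0, -1, -0.026, -0.037, 0.131, 0])

```text
t: 1.85
tool_pos: [0.5208, 0.2331, 0.1197]
tool_rot: [0.301, -3.12, 0.012]
contact_force: [-0.3, -0.3, -0.9]
opening: 0.0002
```

move_arm(deltas=[-1, -0.008, -0.003, -0.002, 0, -1, -0.015, -0.004, -0.003, 0, -1, -0.021, -0.006, -0.003, 0, -1, -0.027, -0.009, -0.003, 0, -1, -0.033, -0.012, -0.003, 0, -1, -0.038, -0.016, -0.003, 0, -1, -0.043, -0.021, -0.003, 0, -1, -0.047, -0.026, -0.003, 0, -1, -0.05, -0.03, -0.003, 0, -1, -0.05, -0.03, -0.003, 0])

```text
t: 2.85
tool_pos: [0.5768, 0.2127, 0.123]
tool_rot: [0.3, -3.122, 0.013]
contact_force: [-0.5, -0.0, 0.1]
opening: -0.0001
```

```bash
cat >>h.py <<'E'
def look(name):
    o=get_obs();im=get_image("top");cv2.imwrite(f"pics/{name}.png",cv2.resize(im[110:300,170:420],None,fx=3.1,fy=3.1)[:,:,::-1])
    print(o['t'],o['tool_pos'].round(4),o['contact_force'].round(1))
    for c in reds(im):
        W=np.array([ray("top",u,v,.113)[:2] for u,v in c]);m=W.mean(0);V=np.linalg.svd(W-m,full_matrices=False)[2][0]
        print(len(c),m.round(4),"phi",(101.3-np.degrees(np.arctan2(V[1],V[0])))%180)
    M=np.array([.563,.0437]);X=np.array([.981,.196]);Y=np.array([-.196,.981])
    for n,k in("L",.14),("M",0),("R",-.14):
        d=o['tool_pos'][:2]-M-k*Y;print(n,"tcp rel axis",(d@X).round(4),(d@Y).round(4))
E
python3 -c "
from h import *
look('t2')"
```

```text
2.85 [0.5768 0.2127 0.123 ] [-0.5 -0.   0.1]
83 [0.5985 0.0672] phi 69.18150265905132
98 [ 0.6009 -0.0501] phi 22.581624937862472
L tcp rel axis 0.0467 0.023
M tcp rel axis 0.0467 0.1631
R tcp rel axis 0.0467 0.3032
```

move_arm(deltas=[-1, 0, -0.002, 0, 0, -1, 0, -0.004, 0, 0, -1, 0, -0.005, 0, 0, -1, 0, -0.005, 0, 0])

```text
t: 3.3
tool_pos: [0.5775, 0.2106, 0.1232]
tool_rot: [0.301, -3.124, 0.004]
contact_force: [-1.6, 11.2, -1.1]
opening: -0.0001
```

```bash
python3 -c "
from h import *
o=get_obs();im=get_image('wrist');cv2.imwrite('pics/w3.png',im[:,:,::-1]);look('t3')"
```

```text
3.35 [0.5775 0.2105 0.1232] [-0.2  9.7 -1.5]
82 [0.5983 0.0671] phi 68.65960867796969
98 [ 0.6009 -0.0501] phi 22.581624937862472
L tcp rel axis 0.0469 0.0207
M tcp rel axis 0.0469 0.1608
R tcp rel axis 0.0469 0.3009
```

View pics/w3.png

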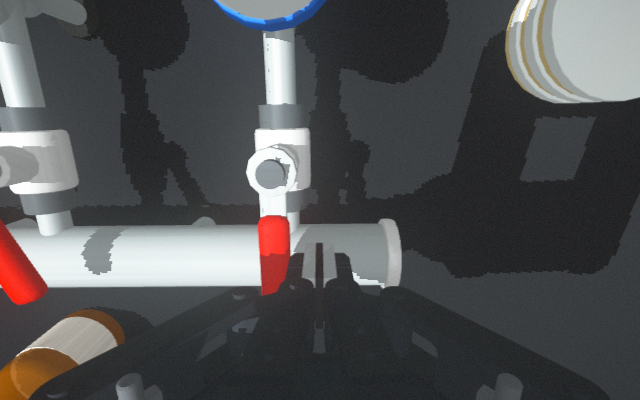

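The left lever lies in line with its branch (270,255) and the force is about 10 N, so it is at the stop. I'll back off, rise and go to the far side of the middle lever.

move_arm(deltas=[-1, 0, 0.01, 0, 0, -1, 0, 0.012, -0.02, 0, -1, 0, 0.01, -0.06, 0, -1, -0.002, -0.035, -0.06, 0, -1, -0.005, -0.08, -0.06, 0, -1, -0.01, -0.125, -0.06, 0, -1, -0.01, -0.165, -0.06, 0, -1, -0.01, -0.174, -0.06, 0, -1, -0.01, -0.174, -0.06, 0, -1, -0.01, -0.174, -0.06, 0])

```text
t: 4.4
tool_pos: [0.6206, 0.0426, 0.1836]
tool_rot: [0.302, -3.124, 0.004]
contact_force: [0.4, 0.1, 0.1]
opening: 0.0002
```

```bash
python3 -c "
from h import *
look('t4')"
```

```text
4.4 [0.6206 0.0426 0.1836] [0.4 0.1 0.1]
70 [0.6023 0.0689] phi 67.16116311907246
97 [ 0.6009 -0.0504] phi 23.012630592299388
87 [0.5767 0.1894] phi 90.21404111850723
L tcp rel axis 0.0563 -0.1525
M tcp rel axis 0.0563 -0.0124
R tcp rel axis 0.0563 0.1277
```

move_arm(deltas=[-1, 0, 0, 0.03, 0, -1, 0, 0, 0.06, 0, -1, 0, 0, 0.06, 0, -1, 0.004, 0.011, 0.06, 0, -1, 0.006, 0.027, 0.06, 0, -1, 0.012, 0.039, 0.06, 0, -1, 0.02, 0.05, 0.06, 0, -1, 0.027, 0.056, 0.06, 0, -1, 0.034, 0.06, 0.06, 0, -1, 0.038, 0.06, 0.06, 0])

```text
t: 5.45
tool_pos: [0.5722, 0.0959, 0.1251]
tool_rot: [-0.304, 3.125, -0.0]
contact_force: [11.4, 4.5, -0.8]
opening: 0.0003
```

```bash
python3 -c "
from h import *
look('t5')"
```

```text
5.45 [0.5722 0.0959 0.1251] [11.4  4.5 -0.8]
98 [ 0.6009 -0.0501] phi 22.581624937862472
L tcp rel axis 0.0193 -0.0907
M tcp rel axis 0.0193 0.0494
R tcp rel axis 0.0193 0.1895
```

move_arm(deltas=[-1, 0.003, 0, 0, 0, -1, 0.003, 0, 0, 0, -1, -0.008, 0, 0, 0, -1, -0.02, 0, -0.03, 0, -1, -0.025, -0.03, -0.06, 0, -1, -0.03, -0.075, -0.06, 0, -1, -0.03, -0.12, -0.06, 0, -1, -0.03, -0.155, -0.06, 0, -1, -0.03, -0.158, -0.06, 0, -1, -0.03, -0.158, -0.06, 0])

```text
t: 6.5
tool_pos: [0.6315, -0.0538, 0.1844]
tool_rot: [-0.3, 3.127, 0.003]
contact_force: [-0.3, -0.1, -1.2]
opening: -0.0
```

```bash
python3 -c "
from h import *
look('t6')"
```

```text
6.5 [ 0.6315 -0.0538  0.1844] [-0.3 -0.1 -1.2]
88 [0.577  0.1894] phi 90.88689352756631
95 [0.5557 0.0865] phi 0.3370765477044415
L tcp rel axis 0.0481 -0.2492
M tcp rel axis 0.0481 -0.1091
R tcp rel axis 0.0481 0.031
```

move_arm(deltas=[-1, 0, 0, 0.03, 0, -1, 0, 0, 0.06, 0, -1, 0, 0, 0.06, 0, -1, 0.006, 0.003, 0.06, 0, -1, 0.012, 0.007, 0.06, 0, -1, 0.019, 0.013, 0.06, 0, -1, 0.025, 0.017, 0.06, 0, -1, 0.03, 0.017, 0.06, 0, -1, 0.033, 0.017, 0.06, 0, -1, 0.033, 0.017, 0.06, 0])

```text
t: 7.55
tool_pos: [0.5997, -0.0409, 0.1269]
tool_rot: [-0.3, 3.112, 0.006]
contact_force: [16.0, 5.0, -3.6]
opening: 0.0001
```

move_arm(deltas=[-1, -0.008, 0, 0, 0, -1, -0.02, 0, -0.03, 0, -1, -0.03, 0, -0.08, 0, -1, -0.05, -0.03, -0.12, 0, -1, -0.05, -0.07, -0.12, 0, -1, -0.05, -0.12, -0.12, 0, -1, -0.05, -0.16, -0.12, 0, -1, -0.05, -0.16, -0.12, 0, -1, -0.05, -0.16, -0.12, 0])

```text
t: 8.45
tool_pos: [0.677, -0.1895, 0.2465]
tool_rot: [-0.298, 3.115, 0.009]
contact_force: [-0.4, -0.1, -0.8]
opening: 0.0002
```

```bash
python3 -c "
from h import *
look('t7')"
```

```text
8.45 [ 0.677  -0.1895  0.2465] [-0.4 -0.1 -0.8]
84 [0.5766 0.1896] phi 89.97298187368892
93 [ 0.5839 -0.0511] phi 179.14706032533434
93 [0.556  0.0855] phi 179.78124526534435
L tcp rel axis 0.0661 -0.3913
M tcp rel axis 0.0661 -0.2512
R tcp rel axis 0.0661 -0.111
```

View pics/t7.png

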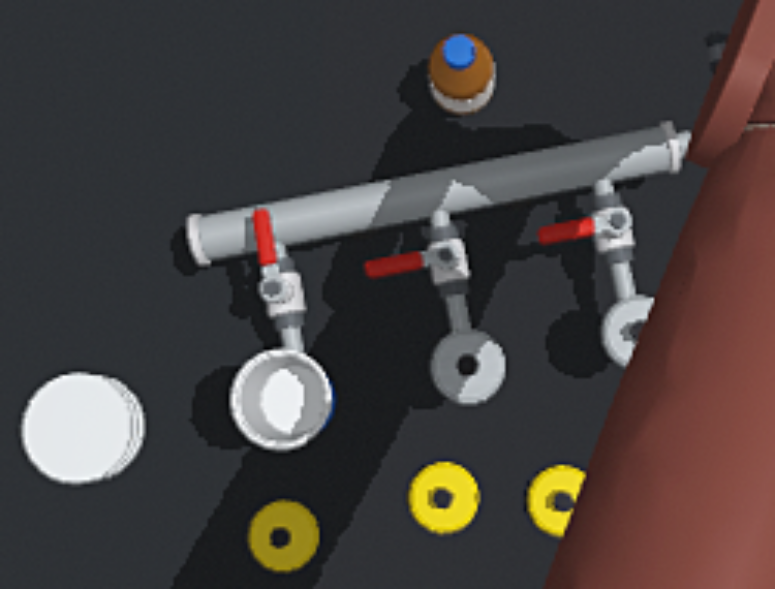

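The left lever is in line with its branch (about 90°), and the middle and right levers are square across (about 0°). The funnel, lids, bottle and dishes sit at the same pixels as at the start, and the arm is clear.

```bash
python3 -c "
from station import *
print(order.finish_job())"
```

```text
the job is handed in; nothing more can be done
None
```

I set all three levers with the closed fingertips and handed the job in at about 8.5 s. The hand-in gave no verdict, so these results come from my own last checks.

| Station | Carries | Set to | Last top-view angle (0° closed, 90° open) | Force while pushing |
|---|---|---|---|---|
| Left | white funnel | open | about 90° | about 11 N |
| Middle | lid | closed | within 1° of 0° | about 12 N |
| Right | lid | closed | within 1° of 0° | about 17 N |

Each force is well above the roughly 3 N of friction, so I take all three levers to be at their hard stops.

- **Other objects:** The funnel, middle lid, bottle and dishes stood where they were at the start. The right lid was partly hidden by the arm in the last view, but its visible part had not moved. The timer was outside that last view, so I did not check it again; the gripper stayed more than 10 cm from it.
- **Robot:** It was raised clear of the manifold, and the force reading was near zero.
- **Disagreements:** None of the checks failed or disagreed.

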